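Fetch the specimen pot from behind the bottles

ROBOT

A 7-joint arm with a two-finger parallel gripper is mounted at the origin on the work surface. World frame = base frame: x ahead of the robot, y to its left, z up, the work surface at z = 0. Lengths are in m, angles in rad, forces in N, time in s.
With the tool pointing down it reaches from about 0.4 to 0.9 m from the base axis. Payload 5.5 kg.
Tool frame: the origin (TCP) lies midway between the tips of the shut fingers; the grasp point (between the pads) lies 19 mm behind it; z points along the fingers, y is the line along which they close (so a half turn about z gives the same grasp; the last joint's range is limited). The gripper opens to 85 mm and grips with 20 to 120 N. Pads are 22 mm wide; open, the fingers measure 114 mm over their backs; the gripper's body (76 mm by 85 mm) begins 54 mm behind the grasp point. The pads swing forward as they close: fully open they stand 13 mm farther back than shut.
Start: joints at [1.399, 0.501, -0.427, 1.55, 0.221, 1.138, -0.21], TCP at [0.274, -0.59, 0.231] pointing down, gripper open.
Joint ranges: [-2.88, 2.88], [-0.31, 2.03], [-1.54, 1.56], [0.2, 2.42], [-1.41, 4.55], [0.19, 2.02], [-2.57, 2.57]. Speed limits (rad/s): [2.57, 2.57, 3.14, 3.14, 3.14, 3.14, 3.14].

INTERFACE

Orientations are given as a unit quaternion [x, y, z, w].
In Python, from rig import * gives the robot as it stands.
- The arm moves only by the tool carry_out, never from a script. Its argument "series" is a list of rows, each an object with "offset": the shift along the tool's x, y, z in m, a list of three; "roll": the turn about the tool's z in rad; "hand": the finger opening in m, from 0 to 0.0854. A call has 1 to 5 rows; each row is the pose to reach, as a shift and turn from the pose commanded when the call began, along the tool's axes at that moment; what a row does not reach only later rows make up. A row lasts 1/12 s, in which the tool goes at most 41.7 mm and 7.16 degrees, less where a joint would pass 70% of its speed; a pose out of reach is approached as far as the arm can. A call with a gripper value outside its range is refused whole. The fingers move at their own pace and stop on an object; "squeeze" is the grip in N (left out, the last holds). Time passes only in rows, so rows that repeat a pose let the fingers close. It gives the time, the measured TCP pose, the force, the opening and the grip force at its end, in the units of the state.
- state(): the state, without advancing time (a new reading comes with each control period).
- read_camera(name): name is "scene" or "top" or "wrist"; returns (picture, depth): 480x640x3 uint8, red, green, blue; 480x640 float32, m along the optical axis (not along the pixel's ray), 0 where there is no reading.
- camera_info(name): a dict with "intrinsics" (3x3 intrinsics, pixels), "dist" ([k1, k2, p1, p2, k3] as OpenCV has them; the pictures are not rectified), "cam_to_world" (4x4, takes a point from camera to world coordinates). Camera axes: x right, y up, looking along -z (the intrinsics and any distortion apply to the point x, -y, -z); pixel columns grow to the right and rows downward; lengths in m; the calibration is good to about 2 mm. A picture is of the moment at which its call begins: read the wrist's pose just before it. camera_info takes no time and is no camera call; for the wrist camera it gives the pose at the moment of the call.
- hand_in(): hands the job in; it is judged then, once.
The state is a dict: "time": time; "joints": joint angles; "dq": joint speeds; "joint_torque": joint torques, N m; "ee_pos": TCP position; "eef_rot": TCP orientation; "wrist_force": force on the tool from outside, world axes, zero at the start; "ft_torque": the same for the moment, N m; "gripper_width": finger opening in m; "grip_force": force on a finger pad.
Only numpy, scipy, OpenCV 4.12 (cv2) and the standard library are available. Lean on these libraries where they do the work, as an engineer would, in place of code of your own. Each camera call takes 0.05 s, during which the arm holds its last target. There are 200 camera calls.

TASK

Take the two bottles that stand in front of the red-lidded specimen pot out of the steel tray and stand both on the black side board, then bring the pot from the tray and stand it wholly on the round green mat, and only then put each bottle back upright on the tray disc of its own colour, standing wholly on the disc. Set everything down gently without dropping or toppling it, and leave the steel bowl and the otoscope where they are.

Things in the scene. Friction and masses are not known exactly. Their poses are not given: they have to be found in the camera images.
- bottle_blue_mid (a point): White round bottle with a blue screw cap and a blue band near its foot; loose, about 0.1 to 0.25 kg. Body 44 mm in diameter up to 74 mm, then a shoulder and a cap 29 mm in diameter; 100 mm tall in all. This point is on its axis, 50 mm above its underside; z is up along its axis. It starts in the steel tray, upright on the blue disc, its neighbour on the yellow disc.
- bottle_yellow_mid (a point): Amber glass round bottle with a yellow screw cap and a yellow band near its foot; the same sizes and mass as the other bottle. This point is on its axis, 50 mm above its underside; z is up along its axis. It starts in the tray, upright on the yellow disc.
- pot_mid (a point): Small round white specimen pot with a red lid, 40 mm in diameter and 36 mm tall, loose, about 0.06 kg. This point is on its axis, 18 mm above its underside; z is up. It starts on the floor of the steel tray (6 mm above the table), behind the two bottles and midway between them: about 50 mm farther along the discs' x axis. While the bottles stand there a gripper has no room to reach it.
- disc_blue: Fixed blue round disc, 68 mm in diameter and 3 mm thick, lying on the floor of the steel tray: the blue bottle's place. Origin at the centre of its underside, 6 mm above the table; z up. Its x and y axes are those of the tray: x points away from the robot, from the bottles' row to the pot; the two discs lie side by side along y, 72 mm apart, either one on the left.
- disc_yellow: Fixed yellow round disc, the yellow bottle's place: same sizes, origin and axes as the blue disc. The tray is fixed, 190 mm along x and 240 mm along y, its centre 25 mm in +x from the midpoint of the discs; its side and back walls are 30 mm high, 5 mm thick, the front lip 12 mm high.
- green_mat: Fixed round green mat on the table, 70 mm in diameter and 3 mm thick, the pot's goal. Origin at the centre of its underside, on the table; z up. It lies to the left or the right of the tray.
- side_board: Fixed black rubber board lying on the table, the side area for the bottles: 180 mm along its x, 100 mm along its y, 4 mm thick. Origin at the centre of its underside; z up. It lies on the other side of the tray from the green mat.
- bowl: Bystander: round steel bowl, 100 mm across and 40 mm high, loose, to the left of the tray. Origin at the centre of its underside. Leave alone.
- otoscope: Bystander: black otoscope lying on the table, about 150 mm long along its x and 30 mm across, 24 mm high, loose, to the right of the tray. Origin at table height under about its middle. Leave alone.
Not all that is in view belongs to the job. There is more than one size of the part that bears pot_mid; the job needs the larger.

How it is judged:
On the way, in this order (a step that is already met when the one before it is completed fails the run):
1. both bottles stand upright and released on the side board, the pot still in its place in the tray (x of bottle_blue_mid in the frame of side_board between -0.09 and 0.09 m and y of bottle_blue_mid in the frame of side_board between -0.05 and 0.05 m and z of bottle_blue_mid in the frame of side_board between 0.046 and 0.06 m and angle between each of bottle_blue_mid, bottle_yellow_mid's own z axis and vertical below 0.12 rad and contact force between each of bottle_blue, bottle_yellow and the fingers below 0.1 N and x of bottle_yellow_mid in the frame of side_board between -0.09 and 0.09 m and y of bottle_yellow_mid in the frame of side_board between -0.05 and 0.05 m and z of bottle_yellow_mid in the frame of side_board between 0.046 and 0.06 m and distance of pot_mid from where it was at the start of the episode below 0.04 m), for 0.2 s.
2. the pot stands released on the green mat while both bottles still stand on the side board (horizontal distance between pot_mid and green_mat below 0.016 m and z of pot_mid in the frame of green_mat between 0.015 and 0.027 m and angle between each of pot_mid, bottle_blue_mid, bottle_yellow_mid's own z axis and vertical below 0.12 rad and contact force between each of pot, bottle_blue, bottle_yellow and the fingers below 0.1 N and x of bottle_blue_mid in the frame of side_board between -0.09 and 0.09 m and y of bottle_blue_mid in the frame of side_board between -0.05 and 0.05 m and z of bottle_blue_mid in the frame of side_board between 0.046 and 0.06 m and x of bottle_yellow_mid in the frame of side_board between -0.09 and 0.09 m and y of bottle_yellow_mid in the frame of side_board between -0.05 and 0.05 m and z of bottle_yellow_mid in the frame of side_board between 0.046 and 0.06 m), for 0.2 s.
At the end, for the whole second after the job is handed in: The blue-capped bottle stands on the blue disc and the yellow-capped bottle on the yellow disc, each upright and within 13 mm of the disc's centre; the pot stands upright within 16 mm of the green mat's centre; all are released and at rest (horizontal distance between bottle_blue_mid and disc_blue below 0.013 m and z of bottle_blue_mid in the frame of disc_blue between 0.047 and 0.059 m and angle between each of bottle_blue_mid, bottle_yellow_mid, pot_mid's own z axis and vertical below 0.12 rad and horizontal distance between bottle_yellow_mid and disc_yellow below 0.013 m and z of bottle_yellow_mid in the frame of disc_yellow between 0.047 and 0.059 m and horizontal distance between pot_mid and green_mat below 0.016 m and z of pot_mid in the frame of green_mat between 0.015 and 0.027 m and linear speed of each of bottle_blue, bottle_yellow, pot below 0.02 m/s); the robot touches nothing.
It fails at once if a bottle or the pot is toppled (angle between any of bottle_blue_mid, bottle_yellow_mid, pot_mid's own z axis and vertical above 0.7 rad).
It fails at once if a bottle or the pot is dropped (falls more than about 30 mm) ((linear speed of bottle_blue above 0.8 m/s and contact force between bottle_blue and the fingers below 0.1 N) or (linear speed of bottle_yellow above 0.8 m/s and contact force between bottle_yellow and the fingers below 0.1 N) or (linear speed of pot above 0.8 m/s and contact force between pot and the fingers below 0.1 N)).
It fails at once if the bowl is moved more than 25 mm (distance of bowl from where it was at the start of the episode above 0.025 m).
It fails at once if the otoscope is moved more than 25 mm (distance of otoscope from where it was at the start of the episode above 0.025 m).
It also fails if it takes over 136 s, if anything falls off the work surface, if the arm or the gripper's body presses on something with over 40 N, if the wrist force passes 120 N, or if a joint passes its speed limit or range.

## Working session

There is one attempt and no reset: what is moved stays moved. The work goes in short steps, Python scripts to look and compute and a tool call to move; the robot and the scene stay as the last step left them, time stands still between calls to the robot, and variables do not carry over. Pictures are saved under pics/ and viewed, at most 14 in all, crops included, and the job is handed in when it is done.

Besides the shell and the picture viewer there is one more tool, called after ">>>" as name([rows], argument=value, ...), one row to a line, values as JSON. carry_out: Moves the arm, as the interface text tells. Its arguments: {"type":"object","properties":{"series":{"type":"array"},"squeeze":{"type":"number"}},"required":["series"]}

```bash
mkdir -p pics
cat > h.py <<'E'
from rig import *
import numpy as np, cv2
from scipy.spatial.transform import Rotation as R
def snap(n,f):
    info=camera_info(n); p,d=read_camera(n); cv2.imwrite(f'pics/{f}.png',p[:,:,::-1]); np.savez(f'{f}.npz',p=p,d=d,K=info['intrinsics'],D=info['dist'],T=info['cam_to_world']); return p,d,info
def load(f): return np.load(f'{f}.npz')
def px(f,u,v,z=None):
    a=load(f); x,y=cv2.undistortPoints(np.array([[[u,v]]],float),np.array(a['K'],float),np.array(a['D'],float))[0,0]
    T=np.array(a['T']); r=T[:3,:3]@np.array([x,-y,-1.]); o=T[:3,3]
    s=float(a['d'][int(round(v)),int(round(u))]) if z is None else (z-o[2])/r[2]
    return o+s*r
def totool(p):
    s=state(); return R.from_quat(s['eef_rot']).inv().apply(np.array(p)-s['ee_pos'])
E
python3 - <<'E'
from h import *
snap('scene','s0');snap('top','t0')
s=state();print(s)
print(R.from_quat(s['eef_rot']).as_matrix().round(3))
E
```

```text
{'time': 0.1, 'joints': array([ 1.39917162,  0.50172739, -0.42680029,  1.55134482,  0.22079922,
        1.13833591, -0.21029222]), 'dq': array([-0.00094228, -0.0011903 , -0.00134084, -0.00369304, -0.00190211,
        0.00178798,  0.00030445]), 'joint_torque': array([-1.15468295e-02, -5.70814919e+01, -5.83835050e+00, -2.81749302e+01,
        1.05803926e-02,  5.55389313e-03,  5.99389040e-06]), 'ee_pos': array([ 0.27350381, -0.58895796,  0.23037945]), 'eef_rot': array([ 9.76453182e-01,  2.15727621e-01, -1.68565972e-04, -8.65311951e-04]), 'wrist_force': array([ 0.30594052,  0.42820528, -0.51602396]), 'ft_torque': array([-0.02734358,  0.06743455, -0.00085033]), 'grip_force': 0.0, 'gripper_width': 0.08537716805922459}
[[ 0.907  0.421 -0.001]
 [ 0.421 -0.907  0.002]
 [ 0.    -0.002 -1.   ]]
```

View pics/t0.png

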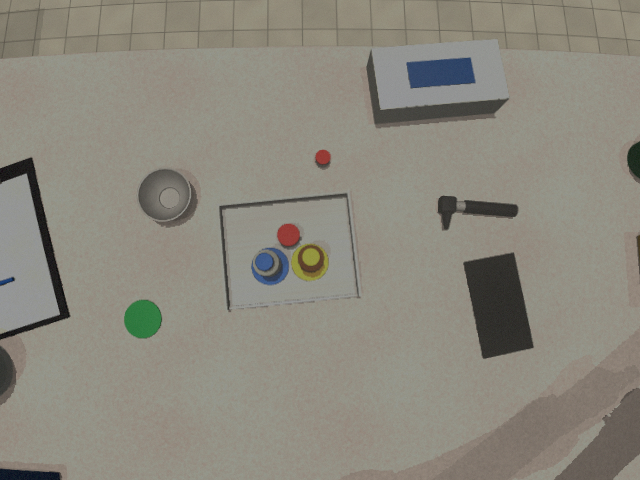

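View pics/s0.png

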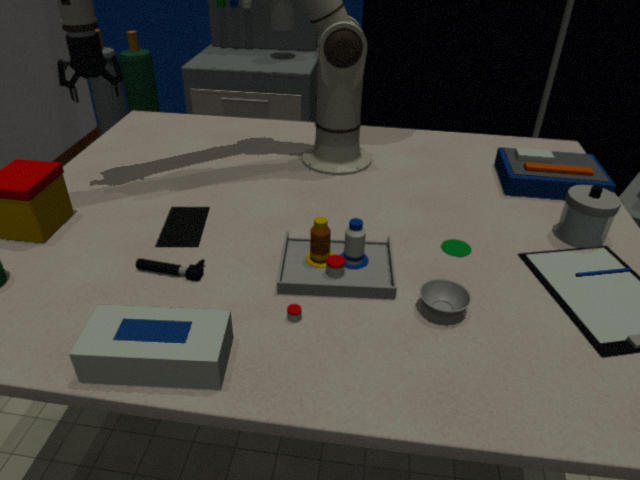

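The top view shows two red-lidded pots: one in the tray at (289,235), the larger and behind the bottles, and a smaller one outside at (323,158). The tray one fits. The blue bottle is at (266,264), the yellow at (311,258), the mat at (143,319) and the board at (498,305). I'll measure these and make an enlarged crop to confirm.

Run:
```python
from h import *
a=load('t0');p=a['p']
cv2.imwrite('pics/t0c.png',cv2.resize(p[140:320,210:370,::-1],None,fx=3.3,fy=3.3,interpolation=cv2.INTER_CUBIC))
h=cv2.cvtColor(p,cv2.COLOR_RGB2HSV)
def seg(n,lo,hi,box,z):
    m=cv2.inRange(h,lo,hi); k=np.zeros_like(m);x0,y0,x1,y1=box;k[y0:y1,x0:x1]=m[y0:y1,x0:x1]
    c=max(cv2.findContours(k,0,2)[0],key=cv2.contourArea); c=cv2.convexHull(c)
    M=cv2.moments(c);u,v=M['m10']/M['m00'],M['m01']/M['m00']
    r=cv2.minAreaRect(c)
    w=np.array([px('t0',*q,z=z) for q in cv2.boxPoints(r)])
    print(n,round(u,1),round(v,1),px('t0',u,v,z).round(4),'depthpt',px('t0',u,v).round(3),'sides',np.linalg.norm(w[1]-w[0]).round(3),np.linalg.norm(w[2]-w[1]).round(3)); return w
seg('mat',(45,100,40),(80,255,255),(110,290,180,350),.003)
seg('bluedisc',(100,120,40),(125,255,255),(240,240,292,290),.009)
seg('yeldisc',(22,120,60),(35,255,255),(288,238,335,285),.009)
w=seg('board',(0,0,0),(180,255,75),(455,245,545,365),.004);print(w.round(3))
for z,b in ((.042,(272,220,305,250)),(.03,(312,148,334,170))):
    seg('red',(0,150,60),(8,255,255),b,z)
```

```text
mat 142.4 318.6 [0.4275 0.3243 0.003 ] depthpt [0.427 0.325 0.   ] sides 0.067 0.066
bluedisc 270.6 266.8 [0.5184 0.0907 0.009 ] depthpt [0.514 0.082 0.105] sides 0.065 0.056
yeldisc 309.3 261.7 [0.5266 0.0209 0.009 ] depthpt [0.521 0.021 0.108] sides 0.065 0.063
board 498.0 305.1 [ 0.4412 -0.3246  0.004 ] depthpt [ 0.441 -0.325  0.003] sides 0.1 0.18
[[ 0.521 -0.262  0.004]
 [ 0.539 -0.361  0.004]
 [ 0.361 -0.389  0.004]
 [ 0.346 -0.291  0.004]]
red 288.0 234.5 [0.5723 0.0572 0.042 ] depthpt [0.573 0.057 0.041] sides 0.035 0.037
red 322.5 156.5 [ 0.715  -0.0055  0.03  ] depthpt [ 0.716 -0.006  0.027] sides 0.024 0.023
```

View pics/t0c.png

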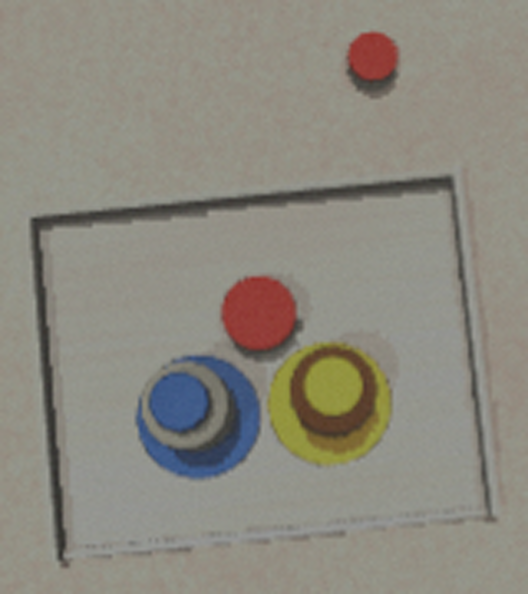

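The crop confirms it: the tray pot's lid is about 37 mm across, the outside one about 24 mm, so the tray pot is the larger one meant. First I'll turn the tool to world-aligned axes (closing along world x) while heading for the tray.

>>> carry_out([
  {"offset": [0.028,-0.029,0],"roll": -0.124,"hand": 0.068},
  {"offset": [0.056,-0.058,0],"roll": -0.248,"hand": 0.068},
  {"offset": [0.084,-0.087,0],"roll": -0.372,"hand": 0.068},
  {"offset": [0.112,-0.116,0],"roll": -0.496,"hand": 0.068},
  {"offset": [0.14,-0.145,0],"roll": -0.62,"hand": 0.068},
], squeeze=30)

```text
time: 0.52
ee_pos: [0.3397, -0.397, 0.2309]
eef_rot: [0.863, 0.506, -0.0, -0.0]
wrist_force: [0.9, -0.1, 0.1]
gripper_width: 0.0681
grip_force: 0.0
```

>>> carry_out([
  {"offset": [0.04,-0.007,0],"roll": -0.103,"hand": 0.068},
  {"offset": [0.08,-0.015,0],"roll": -0.206,"hand": 0.068},
  {"offset": [0.119,-0.022,0],"roll": -0.31,"hand": 0.068},
  {"offset": [0.158,-0.029,0],"roll": -0.413,"hand": 0.068},
  {"offset": [0.198,-0.036,0],"roll": -0.516,"hand": 0.068},
])

```text
time: 0.93
ee_pos: [0.4059, -0.2074, 0.2312]
eef_rot: [0.705, 0.709, -0.0, 0.0]
wrist_force: [0.8, -0.3, 0.2]
gripper_width: 0.068
grip_force: 0.0
```

>>> carry_out([
  {"offset": [0.04,0.01,0],"roll": 0,"hand": 0.068},
  {"offset": [0.08,0.02,0],"roll": 0,"hand": 0.068},
  {"offset": [0.12,0.03,0],"roll": 0,"hand": 0.068},
  {"offset": [0.16,0.04,0],"roll": 0,"hand": 0.068},
  {"offset": [0.2,0.05,0],"roll": 0,"hand": 0.068},
])

```text
time: 1.35
ee_pos: [0.4559, -0.0074, 0.2313]
eef_rot: [0.707, 0.707, -0.0, 0.0]
wrist_force: [0.6, -0.9, -0.1]
gripper_width: 0.0681
grip_force: 0.0
```

Run:
```python
from h import *
s=state();print(s['time'],s['ee_pos'],R.from_quat(s['eef_rot']).as_matrix().round(3),s['joints'].round(2))
for n,u,v in (('blue',264.2,262.1),('yel',311.2,257.3)): print(n,px('t0',u,v,.109).round(4))
for n,u,v in (('bd',270.1,266.2),('yd',310,262.4)): print(n,px('t0',u,v,.009).round(4))
snap('wrist','w0')
```

```text
1.35 [ 0.45587054 -0.00738072  0.23132875] [[ 0.001  1.     0.   ]
 [ 1.    -0.001 -0.001]
 [-0.001  0.    -1.   ]] [ 0.84  0.23 -0.98  2.    0.22  1.02 -0.25]
blue [0.5208 0.0915 0.109 ]
yel [0.5274 0.0176 0.109 ]
bd [0.5194 0.0915 0.009 ]
yd [0.5252 0.0196 0.009 ]
```

View pics/w0.png

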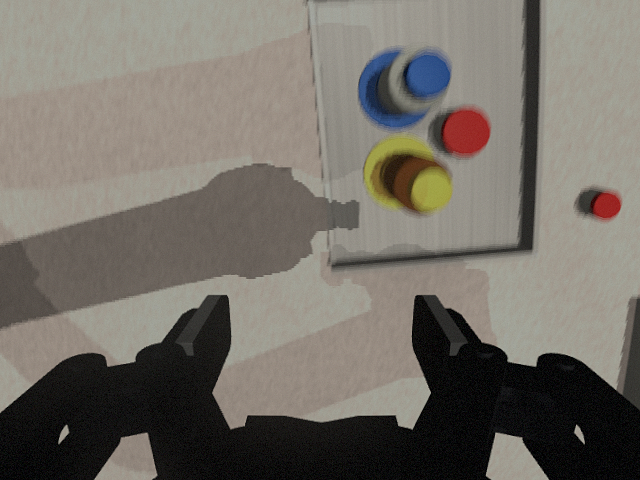

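The wrist view has image right as +x and up as +y. The blue cap is at (428,74), the yellow cap at (432,190) and the pot lid at (466,132). I'll cross-check these against the top camera.

Run:
```python
from h import *
for n,u,v,z in (('b',428,74,.109),('y',432,190,.109),('pot',466,132,.042),('bd',397,88,.009),('yd',404,172,.009)): print(n,px('w0',u,v,z).round(4),px('w0',u,v).round(3))
```

```text
b [0.5223 0.0949 0.109 ] [0.523 0.095 0.107]
y [0.5293 0.0222 0.109 ] [0.529 0.022 0.109]
pot [0.5728 0.0598 0.042 ] [0.573 0.06  0.041]
bd [0.5212 0.0963 0.009 ] [0.507 0.088 0.087]
yd [0.5306 0.0241 0.009 ] [0.515 0.032 0.085]
```

The cameras agree to 2–4 mm, which is enough. I'll use blue ≈ (0.5215,0.093) and yellow ≈ (0.528,0.020). Next I move over the blue bottle, descend and grip.

>>> carry_out([
  {"offset": [0.033,0.022,0],"roll": 0,"hand": 0.068},
  {"offset": [0.066,0.044,0],"roll": 0,"hand": 0.068},
  {"offset": [0.1,0.0655,0],"roll": 0,"hand": 0.068},
  {"offset": [0.1,0.0655,0.03],"roll": 0,"hand": 0.068},
  {"offset": [0.1,0.0655,0.07],"roll": 0,"hand": 0.068},
])

```text
time: 1.82
ee_pos: [0.5252, 0.0952, 0.1633]
eef_rot: [0.706, 0.709, 0.004, 0.002]
wrist_force: [0.9, -0.5, -1.0]
gripper_width: 0.0684
grip_force: 0.0
```

>>> carry_out([
  {"offset": [0,0,0.035],"roll": 0,"hand": 0.068},
  {"offset": [0,0,0.07],"roll": 0,"hand": 0.068},
  {"offset": [0,0,0.095],"roll": 0,"hand": 0.068},
  {"offset": [0,0,0.11],"roll": 0,"hand": 0.068},
  {"offset": [0,0,0.115],"roll": 0,"hand": 0.068},
])

```text
time: 2.23
ee_pos: [0.5196, 0.0904, 0.0437]
eef_rot: [0.707, 0.707, -0.002, -0.002]
wrist_force: [-0.6, 0.5, -0.5]
gripper_width: 0.068
grip_force: 0.0
```

Run:
```python
from h import *
s=state();print(s['time'],s['ee_pos'],s['wrist_force'])
snap('wrist','w1')
```

```text
2.2333 [0.51961602 0.09044047 0.04372251] [-0.60940103  0.46757862 -0.48706658]
```

View pics/w1.png

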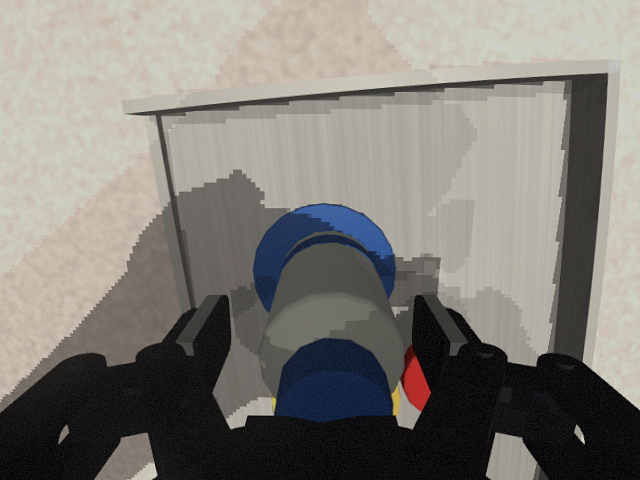

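The blue bottle stands centred between the pads (cap around (335,390), disc at (325,270)), so I'll grip and lift.

>>> carry_out([
  {"offset": [0,0,0],"roll": 0,"hand": 0.036},
  {"offset": [0,0,0],"roll": 0,"hand": 0.036},
  {"offset": [0,0,0],"roll": 0,"hand": 0.036},
  {"offset": [0,0,0],"roll": 0,"hand": 0.036},
  {"offset": [0,0,0],"roll": 0,"hand": 0.036},
], squeeze=35)

```text
time: 2.7
ee_pos: [0.523, 0.0913, 0.0481]
eef_rot: [0.707, 0.707, 0.001, 0.001]
wrist_force: [-1.2, 0.3, 6.7]
gripper_width: 0.0433
grip_force: 36.5
```

>>> carry_out([
  {"offset": [0,0,0],"roll": 0,"hand": 0.036},
  {"offset": [0,0,0],"roll": 0,"hand": 0.036},
  {"offset": [0,0,-0.005],"roll": 0,"hand": 0.036},
  {"offset": [0,0,-0.015],"roll": 0,"hand": 0.036},
  {"offset": [0,0,-0.03],"roll": 0,"hand": 0.036},
])

```text
time: 3.12
ee_pos: [0.5206, 0.0905, 0.0764]
eef_rot: [0.707, 0.707, -0.001, -0.001]
wrist_force: [0.6, -0.9, -2.3]
gripper_width: 0.0427
grip_force: 36.0
```

Run:
```python
from h import *
s=state();print(s['time'],s['ee_pos'],s['wrist_force'],s['gripper_width'],s['grip_force'])
print(px('w1',335,392,.109))
```

```text
3.1167 [0.52062014 0.09046281 0.07638589] [ 0.55719342 -0.91481353 -2.33306636] 0.04269448689896921 35.981696960516274
[0.52264049 0.101775   0.109     ]
```

>>> carry_out([
  {"offset": [0,0,-0.02],"roll": 0,"hand": 0.036},
  {"offset": [0,0,-0.045],"roll": 0,"hand": 0.036},
  {"offset": [0,0,-0.07],"roll": 0,"hand": 0.036},
  {"offset": [0,0,-0.092],"roll": 0,"hand": 0.036},
  {"offset": [0,0,-0.104],"roll": 0,"hand": 0.036},
])

```text
time: 3.53
ee_pos: [0.5227, 0.0914, 0.1836]
eef_rot: [0.707, 0.707, 0.001, 0.001]
wrist_force: [-0.5, -0.1, -1.6]
gripper_width: 0.043
grip_force: 36.1
```

>>> carry_out([
  {"offset": [-0.015,-0.001,0],"roll": 0,"hand": 0.036},
  {"offset": [-0.04,-0.003,0],"roll": 0,"hand": 0.036},
  {"offset": [-0.07,-0.006,0],"roll": 0,"hand": 0.036},
  {"offset": [-0.1,-0.009,0],"roll": 0,"hand": 0.036},
  {"offset": [-0.13,-0.011,0],"roll": 0,"hand": 0.036},
])

```text
time: 3.95
ee_pos: [0.5097, -0.0403, 0.1804]
eef_rot: [0.707, 0.707, -0.0, 0.0]
wrist_force: [0.8, -0.7, -1.8]
gripper_width: 0.0433
grip_force: 36.0
```

>>> carry_out([
  {"offset": [-0.03,-0.002,0],"roll": 0,"hand": 0.036},
  {"offset": [-0.06,-0.004,0],"roll": 0,"hand": 0.036},
  {"offset": [-0.09,-0.007,0],"roll": 0,"hand": 0.036},
  {"offset": [-0.12,-0.01,0],"roll": 0,"hand": 0.036},
  {"offset": [-0.15,-0.012,0],"roll": 0,"hand": 0.036},
])

```text
time: 4.37
ee_pos: [0.4976, -0.1906, 0.1803]
eef_rot: [0.707, 0.707, -0.0, -0.0]
wrist_force: [0.3, 0.1, -2.5]
gripper_width: 0.0429
grip_force: 36.0
```

>>> carry_out([
  {"offset": [-0.03,-0.003,0],"roll": 0,"hand": 0.036},
  {"offset": [-0.06,-0.006,0],"roll": 0,"hand": 0.036},
  {"offset": [-0.09,-0.009,0],"roll": 0,"hand": 0.036},
  {"offset": [-0.115,-0.011,0],"roll": 0,"hand": 0.036},
  {"offset": [-0.13,-0.012,0],"roll": 0,"hand": 0.036},
])

```text
time: 4.78
ee_pos: [0.4849, -0.323, 0.18]
eef_rot: [0.709, 0.706, -0.001, -0.0]
wrist_force: [-0.2, -0.3, -2.4]
gripper_width: 0.043
grip_force: 36.0
```

>>> carry_out([
  {"offset": [0,0,0.015],"roll": 0,"hand": 0.036},
  {"offset": [0,0,0.035],"roll": 0,"hand": 0.036},
  {"offset": [0,0,0.06],"roll": 0,"hand": 0.036},
  {"offset": [0,0,0.08],"roll": 0,"hand": 0.036},
  {"offset": [0,0,0.095],"roll": 0,"hand": 0.036},
])

```text
time: 5.2
ee_pos: [0.4857, -0.3179, 0.0835]
eef_rot: [0.707, 0.707, -0.0, -0.001]
wrist_force: [-0.9, 0.5, -2.1]
gripper_width: 0.0431
grip_force: 36.0
```

Run:
```python
from h import *
snap('top','t1'); snap('scene','s1'); p,d,i=snap('wrist','w2'); t=load('t1')['p'];s=load('s1')['p']
m=np.zeros((480,800,3),np.uint8); m[:,:400]=cv2.resize(t[230:400,440:580],(400,480));m[:,400:]=cv2.resize(p,(400,300))[:1].repeat(480,0)*0
m[:300,400:]=cv2.resize(p,(400,300)); m[300:,400:]=cv2.resize(s[150:294,120:440],(400,180))
cv2.imwrite('pics/m1.png',m[:,:,::-1])
s=state();print(s['time'],s['ee_pos'],s['wrist_force'],s['gripper_width'],s['grip_force'])
```

```text
5.35 [ 0.48603762 -0.31792325  0.08446292] [ 0.41152665  0.51042924 -0.56985647] 0.04310701337536744 36.0648274642881
```

View pics/m1.png

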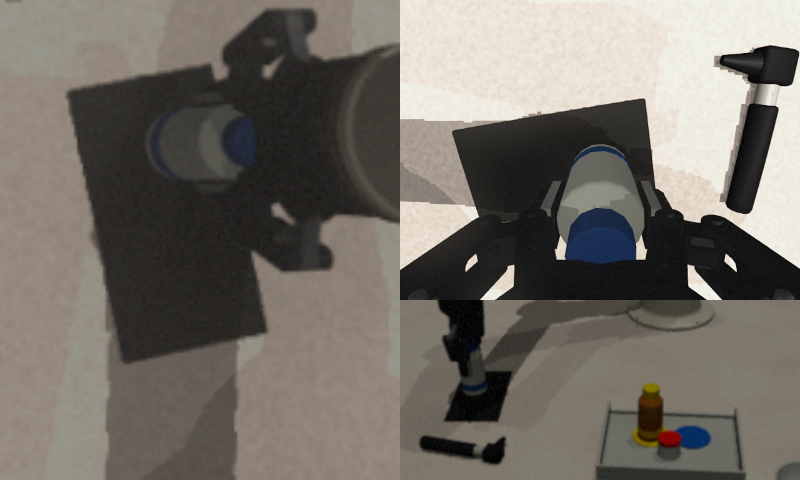

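The blue bottle hangs upright over the far half of the board (top crop around (190,140)). I'll lower it, release and rise.

>>> carry_out([
  {"offset": [0,0,0.012],"roll": 0,"hand": 0.036},
  {"offset": [0,0,0.024],"roll": 0,"hand": 0.036},
  {"offset": [0,0,0.033],"roll": 0,"hand": 0.036},
  {"offset": [0,0,0.039],"roll": 0,"hand": 0.036},
  {"offset": [0,0,0.043],"roll": 0,"hand": 0.036},
])

```text
time: 5.77
ee_pos: [0.486, -0.319, 0.0428]
eef_rot: [0.707, 0.707, -0.001, -0.001]
wrist_force: [-14.2, 5.0, 46.2]
gripper_width: 0.0433
grip_force: 40.6
```

>>> carry_out([
  {"offset": [0,0,0],"roll": 0,"hand": 0.036},
  {"offset": [0,0,0],"roll": 0,"hand": 0.036},
  {"offset": [0,0,0],"roll": 0,"hand": 0.036},
  {"offset": [0,0,0],"roll": 0,"hand": 0.036},
  {"offset": [0,0,0],"roll": 0,"hand": 0.036},
])

```text
time: 6.18
ee_pos: [0.4863, -0.319, 0.043]
eef_rot: [0.707, 0.707, -0.001, -0.0]
wrist_force: [-3.2, 1.3, 6.7]
gripper_width: 0.043
grip_force: 36.9
```

>>> carry_out([
  {"offset": [0,0,0],"roll": 0,"hand": 0.05},
  {"offset": [0,0,0],"roll": 0,"hand": 0.06},
  {"offset": [0,0,0],"roll": 0,"hand": 0.068},
  {"offset": [0,0,0],"roll": 0,"hand": 0.068},
  {"offset": [0,0,0],"roll": 0,"hand": 0.068},
])

```text
time: 6.6
ee_pos: [0.4867, -0.3191, 0.0423]
eef_rot: [0.707, 0.707, 0.0, 0.0]
wrist_force: [0.2, -0.1, -0.1]
gripper_width: 0.0676
grip_force: 0.0
```

>>> carry_out([
  {"offset": [0,0,-0.015],"roll": 0,"hand": 0.068},
  {"offset": [0,0,-0.04],"roll": 0,"hand": 0.068},
  {"offset": [0,0,-0.07],"roll": 0,"hand": 0.068},
  {"offset": [0,0,-0.1],"roll": 0,"hand": 0.068},
  {"offset": [0,0,-0.138],"roll": 0,"hand": 0.068},
])

```text
time: 7.02
ee_pos: [0.4857, -0.3182, 0.1813]
eef_rot: [0.707, 0.707, -0.0, -0.001]
wrist_force: [0.4, -0.6, 0.0]
gripper_width: 0.0679
grip_force: 0.0
```

>>> carry_out([
  {"offset": [0.034,0.004,0],"roll": 0,"hand": 0.068},
  {"offset": [0.068,0.008,0],"roll": 0,"hand": 0.068},
  {"offset": [0.102,0.012,0],"roll": 0,"hand": 0.068},
  {"offset": [0.136,0.017,0],"roll": 0,"hand": 0.068},
  {"offset": [0.17,0.021,0],"roll": 0,"hand": 0.068},
])

```text
time: 7.43
ee_pos: [0.5078, -0.1475, 0.1816]
eef_rot: [0.707, 0.707, 0.0, 0.001]
wrist_force: [0.2, 0.4, 0.2]
gripper_width: 0.0682
grip_force: 0.0
```

>>> carry_out([
  {"offset": [0.034,0.004,0],"roll": 0,"hand": 0.068},
  {"offset": [0.068,0.008,0],"roll": 0,"hand": 0.068},
  {"offset": [0.102,0.012,0],"roll": 0,"hand": 0.068},
  {"offset": [0.14,0.017,0],"roll": 0,"hand": 0.068},
  {"offset": [0.168,0.021,0],"roll": 0,"hand": 0.068},
])

```text
time: 7.85
ee_pos: [0.5287, 0.0226, 0.1818]
eef_rot: [0.706, 0.708, 0.001, 0.0]
wrist_force: [0.9, 0.4, -0.0]
gripper_width: 0.0679
grip_force: 0.0
```

>>> carry_out([
  {"offset": [0,0,0],"roll": 0,"hand": 0.068},
  {"offset": [0,0,0.015],"roll": 0,"hand": 0.068},
  {"offset": [0,0,0.03],"roll": 0,"hand": 0.068},
  {"offset": [0,0,0.05],"roll": 0,"hand": 0.068},
  {"offset": [0,0,0.05],"roll": 0,"hand": 0.068},
])

```text
time: 8.27
ee_pos: [0.5264, 0.0184, 0.1283]
eef_rot: [0.707, 0.707, -0.002, -0.001]
wrist_force: [-0.1, 0.2, -0.1]
gripper_width: 0.068
grip_force: 0.0
```

Run:
```python
from h import *
s=state();print(s['time'],s['ee_pos'])
p,d,i=snap('wrist','w3'); snap('top','t2');t=load('t2')['p']
m=np.zeros((480,800,3),np.uint8); m[:375,:500]=cv2.resize(p,(500,375)); m[:360,500:]=cv2.resize(t[230:400,440:580],(300,360))
cv2.imwrite('pics/m2.png',m[:,:,::-1])
```

```text
8.2667 [0.52637603 0.01835032 0.12825882]
```

View pics/m2.png

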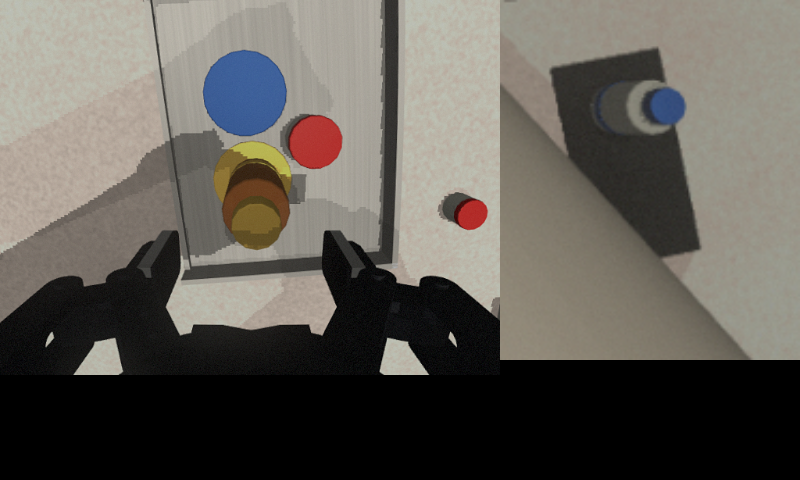

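Blue stands on the board. The yellow cap is at (328,284) in full-size wrist pixels, and the blue disc is now bare at (314,119). I'll measure both, plus the blue bottle in the top view.

Run:
```python
from h import *
def seg(f,lo,hi,box,z):
    p=load(f)['p'];h=cv2.cvtColor(p,cv2.COLOR_RGB2HSV);m=cv2.inRange(h,lo,hi);k=np.zeros_like(m);x0,y0,x1,y1=box;k[y0:y1,x0:x1]=m[y0:y1,x0:x1]
    c=max(cv2.findContours(k,0,2)[0],key=cv2.contourArea);(u,v),_,_=cv2.fitEllipse(cv2.convexHull(c));print(f,round(u,1),round(v,1),px(f,u,v,z).round(4))
B=((100,120,30),(125,255,255))
seg('w3',*B,(250,50,380,180),.009); seg('t2',*B,(240,240,300,290),.009)
print('yel cap',px('w3',328,284,.109),px('w3',328,284))
seg('t2',*B,(505,260,530,300),.104)
seg('w3',(0,150,60),(8,255,255),(360,130,450,230),.042);seg('w3',(22,100,30),(35,255,255),(285,250,370,325),.109)
```

```text
w3 312.9 118.8 [0.5205 0.0932 0.009 ]Traceback (most recent call last):
  File "<stdin>", line 6, in <module>
  File "<stdin>", line 4, in seg
ValueError: max() iterable argument is empty
```

Run:
```python
from h import *
print('yel cap',px('w3',328,284,.109),px('w3',328,284)); print('pot',px('w3',403,181,.042)); print('blue cap',px('t2',440+166*140/300,230+106*170/360,.104))
```

```text
yel cap [0.52894167 0.02220914 0.109     ] [0.52896026 0.02170579 0.10772473]
pot [0.57225496 0.05829317 0.042     ]
blue cap [ 0.48536242 -0.31587835  0.104     ]
```

Yellow sits at (0.529,0.022), under the tool. Blue is on the board at (0.485,-0.316), as intended. Next I descend, grip and lift the yellow bottle.

>>> carry_out([
  {"offset": [0.001,0,0.02],"roll": 0,"hand": 0.068},
  {"offset": [0.001,0,0.045],"roll": 0,"hand": 0.068},
  {"offset": [0.001,0,0.065],"roll": 0,"hand": 0.068},
  {"offset": [0.001,0,0.079],"roll": 0,"hand": 0.068},
  {"offset": [0.001,0,0.084],"roll": 0,"hand": 0.068},
])

```text
time: 8.78
ee_pos: [0.5282, 0.0197, 0.0456]
eef_rot: [0.707, 0.707, -0.0, -0.0]
wrist_force: [-0.2, -0.1, -0.3]
gripper_width: 0.0681
grip_force: 0.0
```

>>> carry_out([
  {"offset": [0,0,0],"roll": 0,"hand": 0.068},
  {"offset": [0,0,0],"roll": 0,"hand": 0.036},
  {"offset": [0,0,0],"roll": 0,"hand": 0.036},
  {"offset": [0,0,0],"roll": 0,"hand": 0.036},
  {"offset": [0,0,0],"roll": 0,"hand": 0.036},
])

```text
time: 9.2
ee_pos: [0.5297, 0.0202, 0.0478]
eef_rot: [0.707, 0.707, 0.001, 0.001]
wrist_force: [-1.3, -0.1, 5.8]
gripper_width: 0.0431
grip_force: 35.5
```

>>> carry_out([
  {"offset": [0,0,0],"roll": 0,"hand": 0.036},
  {"offset": [0,0,0],"roll": 0,"hand": 0.036},
  {"offset": [0,0,-0.005],"roll": 0,"hand": 0.036},
  {"offset": [0,0,-0.015],"roll": 0,"hand": 0.036},
  {"offset": [0,0,-0.03],"roll": 0,"hand": 0.036},
])

```text
time: 9.62
ee_pos: [0.5275, 0.0198, 0.0763]
eef_rot: [0.707, 0.707, -0.001, -0.001]
wrist_force: [0.1, -0.0, -2.0]
gripper_width: 0.0435
grip_force: 35.9
```

>>> carry_out([
  {"offset": [0,0,-0.02],"roll": 0,"hand": 0.036},
  {"offset": [0,0,-0.045],"roll": 0,"hand": 0.036},
  {"offset": [0,0,-0.07],"roll": 0,"hand": 0.036},
  {"offset": [0,0,-0.092],"roll": 0,"hand": 0.036},
  {"offset": [0,0,-0.104],"roll": 0,"hand": 0.036},
])

```text
time: 10.03
ee_pos: [0.5297, 0.0204, 0.1835]
eef_rot: [0.707, 0.707, 0.001, 0.001]
wrist_force: [-0.2, -0.4, -1.9]
gripper_width: 0.0428
grip_force: 36.1
```

>>> carry_out([
  {"offset": [-0.015,-0.006,0],"roll": 0,"hand": 0.036},
  {"offset": [-0.035,-0.014,0],"roll": 0,"hand": 0.036},
  {"offset": [-0.06,-0.023,0],"roll": 0,"hand": 0.036},
  {"offset": [-0.085,-0.033,0],"roll": 0,"hand": 0.036},
  {"offset": [-0.11,-0.043,0],"roll": 0,"hand": 0.036},
])

```text
time: 10.45
ee_pos: [0.4847, -0.0909, 0.1804]
eef_rot: [0.707, 0.707, -0.0, -0.0]
wrist_force: [0.1, -0.6, -2.3]
gripper_width: 0.0431
grip_force: 36.0
```

>>> carry_out([
  {"offset": [-0.026,-0.01,0],"roll": 0,"hand": 0.036},
  {"offset": [-0.052,-0.02,0],"roll": 0,"hand": 0.036},
  {"offset": [-0.078,-0.03,0],"roll": 0,"hand": 0.036},
  {"offset": [-0.104,-0.04,0],"roll": 0,"hand": 0.036},
  {"offset": [-0.13,-0.05,0],"roll": 0,"hand": 0.036},
])

```text
time: 10.87
ee_pos: [0.4345, -0.2211, 0.1804]
eef_rot: [0.707, 0.707, -0.0, -0.0]
wrist_force: [0.2, 0.5, -1.7]
gripper_width: 0.0431
grip_force: 36.0
```

>>> carry_out([
  {"offset": [-0.026,-0.01,0],"roll": 0,"hand": 0.036},
  {"offset": [-0.052,-0.02,0],"roll": 0,"hand": 0.036},
  {"offset": [-0.078,-0.03,0],"roll": 0,"hand": 0.036},
  {"offset": [-0.1,-0.038,0],"roll": 0,"hand": 0.036},
  {"offset": [-0.114,-0.043,0],"roll": 0,"hand": 0.036},
])

```text
time: 11.28
ee_pos: [0.3905, -0.3369, 0.1802]
eef_rot: [0.708, 0.706, -0.001, -0.0]
wrist_force: [-0.4, 0.2, -1.6]
gripper_width: 0.0428
grip_force: 36.0
```

>>> carry_out([
  {"offset": [0,0,0.01],"roll": 0,"hand": 0.036},
  {"offset": [0,0,0.03],"roll": 0,"hand": 0.036},
  {"offset": [0,0,0.055],"roll": 0,"hand": 0.036},
  {"offset": [0,0,0.08],"roll": 0,"hand": 0.036},
  {"offset": [0,0,0.1],"roll": 0,"hand": 0.036},
])

```text
time: 11.7
ee_pos: [0.3919, -0.3326, 0.0784]
eef_rot: [0.707, 0.707, 0.0, -0.001]
wrist_force: [-0.7, -0.1, -1.8]
gripper_width: 0.0429
grip_force: 36.0
```

>>> carry_out([
  {"offset": [0,0,0.012],"roll": 0,"hand": 0.036},
  {"offset": [0,0,0.02],"roll": 0,"hand": 0.036},
  {"offset": [0,0,0.027],"roll": 0,"hand": 0.036},
  {"offset": [0,0,0.032],"roll": 0,"hand": 0.036},
  {"offset": [0,0,0.035],"roll": 0,"hand": 0.036},
])

```text
time: 12.12
ee_pos: [0.393, -0.3342, 0.0454]
eef_rot: [0.707, 0.707, 0.0, 0.0]
wrist_force: [0.5, -0.1, -2.1]
gripper_width: 0.0433
grip_force: 36.0
```

>>> carry_out([
  {"offset": [0,0,0.001],"roll": 0,"hand": 0.036},
  {"offset": [0,0,0.002],"roll": 0,"hand": 0.036},
  {"offset": [0,0,0.002],"roll": 0,"hand": 0.036},
  {"offset": [0,0,0.002],"roll": 0,"hand": 0.036},
  {"offset": [0,0,0.002],"roll": 0,"hand": 0.036},
])

```text
time: 12.53
ee_pos: [0.3928, -0.3343, 0.0437]
eef_rot: [0.707, 0.707, -0.0, 0.0]
wrist_force: [-0.3, 0.3, -2.4]
gripper_width: 0.0429
grip_force: 36.0
```

>>> carry_out([
  {"offset": [0,0,0],"roll": 0,"hand": 0.05},
  {"offset": [0,0,0],"roll": 0,"hand": 0.06},
  {"offset": [0,0,0],"roll": 0,"hand": 0.066},
  {"offset": [0,0,0],"roll": 0,"hand": 0.066},
  {"offset": [0,0,0],"roll": 0,"hand": 0.066},
])

```text
time: 12.95
ee_pos: [0.3927, -0.3341, 0.0434]
eef_rot: [0.707, 0.707, 0.0, 0.0]
wrist_force: [0.2, 0.6, -0.6]
gripper_width: 0.0658
grip_force: 0.0
```

>>> carry_out([
  {"offset": [0,0,-0.015],"roll": 0,"hand": 0.066},
  {"offset": [0,0,-0.04],"roll": 0,"hand": 0.066},
  {"offset": [0,0,-0.07],"roll": 0,"hand": 0.066},
  {"offset": [0,0,-0.1],"roll": 0,"hand": 0.066},
  {"offset": [0,0,-0.138],"roll": 0,"hand": 0.066},
])

```text
time: 13.37
ee_pos: [0.3915, -0.3331, 0.1814]
eef_rot: [0.707, 0.707, 0.0, -0.002]
wrist_force: [-0.4, -1.9, 0.6]
gripper_width: 0.0661
grip_force: 0.0
```

>>> carry_out([
  {"offset": [0.026,0.012,0],"roll": 0,"hand": 0.066},
  {"offset": [0.052,0.024,0],"roll": 0,"hand": 0.066},
  {"offset": [0.078,0.036,0],"roll": 0,"hand": 0.066},
  {"offset": [0.104,0.048,0],"roll": 0,"hand": 0.066},
  {"offset": [0.13,0.06,0],"roll": 0,"hand": 0.066},
])

```text
time: 13.78
ee_pos: [0.4529, -0.203, 0.1816]
eef_rot: [0.707, 0.707, -0.0, 0.0]
wrist_force: [0.5, 0.5, -0.4]
gripper_width: 0.0658
grip_force: 0.0
```

>>> carry_out([
  {"offset": [0.026,0.012,0],"roll": 0,"hand": 0.066},
  {"offset": [0.052,0.024,0],"roll": 0,"hand": 0.066},
  {"offset": [0.078,0.036,0],"roll": 0,"hand": 0.066},
  {"offset": [0.104,0.048,0],"roll": 0,"hand": 0.066},
  {"offset": [0.13,0.06,0],"roll": 0,"hand": 0.066},
])

```text
time: 14.2
ee_pos: [0.5129, -0.0728, 0.1814]
eef_rot: [0.707, 0.707, -0.0, 0.0]
wrist_force: [-0.3, -0.6, -0.1]
gripper_width: 0.066
grip_force: 0.0
```

>>> carry_out([
  {"offset": [0.026,0.012,0.01],"roll": 0,"hand": 0.066},
  {"offset": [0.052,0.024,0.03],"roll": 0,"hand": 0.066},
  {"offset": [0.08,0.036,0.05],"roll": 0,"hand": 0.066},
  {"offset": [0.11,0.05,0.07],"roll": 0,"hand": 0.066},
  {"offset": [0.131,0.06,0.08],"roll": 0,"hand": 0.066},
])

```text
time: 14.62
ee_pos: [0.572, 0.0599, 0.0992]
eef_rot: [0.706, 0.708, -0.0, -0.001]
wrist_force: [0.1, 0.3, 0.2]
gripper_width: 0.066
grip_force: 0.0
```

>>> carry_out([
  {"offset": [0,0,0],"roll": 0,"hand": 0.066},
  {"offset": [0,0,0],"roll": 0,"hand": 0.066},
  {"offset": [0,0,0],"roll": 0,"hand": 0.066},
])

```text
time: 14.87
ee_pos: [0.5724, 0.0564, 0.1013]
eef_rot: [0.707, 0.707, -0.0, 0.0]
wrist_force: [0.8, -1.0, 0.2]
gripper_width: 0.0659
grip_force: 0.0
```

Run:
```python
from h import *
s=state();print(s['time'],s['ee_pos'])
p,d,i=snap('wrist','w4'); snap('top','t3');t=load('t3')['p'];snap('scene','s3');c=load('s3')['p']
m=np.zeros((480,800,3),np.uint8); m[:375,:500]=cv2.resize(p,(500,375)); m[:300,500:]=cv2.resize(t[230:370,440:580],(300,300));m[300:,500:]=cv2.resize(c[160:280,130:330],(300,180))
cv2.imwrite('pics/m3.png',m[:,:,::-1])
```

```text
14.8667 [0.57238333 0.05644468 0.10126458]
```

View pics/m3.png

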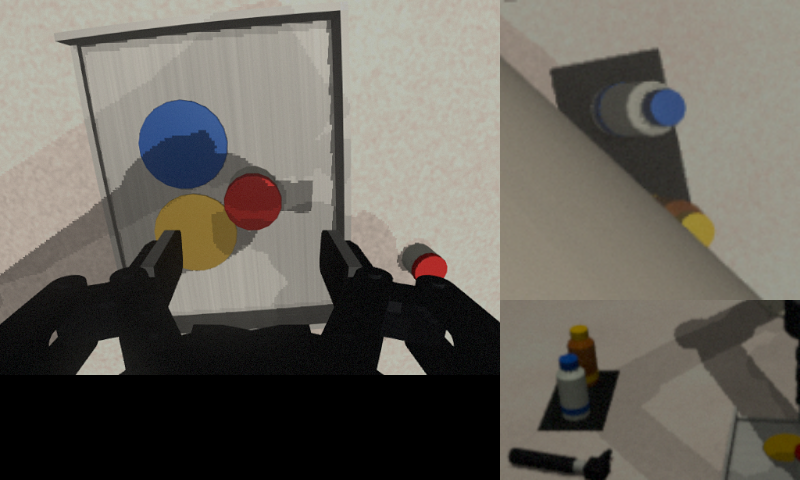

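Both bottles stand upright on the board. The pot lid is at (253,202), or (324,258) full size, between the pads. The discs are bare, so I'll measure all three.

Run:
```python
from h import *
for n,u,v,z in (('pot',253,202,.042),('bd',183,144,.009),('yd',195.5,232.5,.009)): print(n,px('w4',u*1.28,v*1.28,z).round(4))
```

```text
pot [0.5735 0.0588 0.042 ]
bd [0.5212 0.0937 0.009 ]
yd [0.5273 0.0222 0.009 ]
```

>>> carry_out([
  {"offset": [0.001,0,0.025],"roll": 0,"hand": 0.066},
  {"offset": [0.001,0,0.05],"roll": 0,"hand": 0.066},
  {"offset": [0.001,0,0.07],"roll": 0,"hand": 0.066},
  {"offset": [0.001,0,0.082],"roll": 0,"hand": 0.066},
  {"offset": [0.001,0,0.087],"roll": 0,"hand": 0.066},
])

```text
time: 15.43
ee_pos: [0.5715, 0.0564, 0.0129]
eef_rot: [0.708, 0.707, -0.001, -0.001]
wrist_force: [-0.5, 0.6, -0.2]
gripper_width: 0.0661
grip_force: 0.0
```

>>> carry_out([
  {"offset": [0,0,0],"roll": 0,"hand": 0.066},
  {"offset": [0,0,0],"roll": 0,"hand": 0.032},
  {"offset": [0,0,0],"roll": 0,"hand": 0.032},
  {"offset": [0,0,0],"roll": 0,"hand": 0.032},
  {"offset": [0,0,0],"roll": 0,"hand": 0.032},
], squeeze=25)

```text
time: 15.85
ee_pos: [0.5737, 0.0581, 0.0158]
eef_rot: [0.707, 0.707, 0.001, 0.001]
wrist_force: [-1.4, -0.3, 7.1]
gripper_width: 0.0391
grip_force: 24.9
```

>>> carry_out([
  {"offset": [0,0,0],"roll": 0,"hand": 0.032},
  {"offset": [0,0,0],"roll": 0,"hand": 0.032},
  {"offset": [0,0,-0.005],"roll": 0,"hand": 0.032},
  {"offset": [0,0,-0.015],"roll": 0,"hand": 0.032},
  {"offset": [0,0,-0.03],"roll": 0,"hand": 0.032},
])

```text
time: 16.27
ee_pos: [0.5716, 0.0579, 0.0444]
eef_rot: [0.707, 0.707, -0.001, -0.001]
wrist_force: [0.3, -0.4, -0.6]
gripper_width: 0.039
grip_force: 25.2
```

>>> carry_out([
  {"offset": [0,0,-0.02],"roll": 0,"hand": 0.032},
  {"offset": [0,0,-0.045],"roll": 0,"hand": 0.032},
  {"offset": [0,0,-0.07],"roll": 0,"hand": 0.032},
  {"offset": [0,0,-0.085],"roll": 0,"hand": 0.032},
  {"offset": [0,0,-0.09],"roll": 0,"hand": 0.032},
])

```text
time: 16.68
ee_pos: [0.5746, 0.0585, 0.1381]
eef_rot: [0.707, 0.707, 0.002, 0.002]
wrist_force: [-0.3, 0.4, -0.7]
gripper_width: 0.0391
grip_force: 25.3
```

>>> carry_out([
  {"offset": [0.01,-0.006,0],"roll": 0,"hand": 0.032},
  {"offset": [0.027,-0.015,0],"roll": 0,"hand": 0.032},
  {"offset": [0.047,-0.026,0],"roll": 0,"hand": 0.032},
  {"offset": [0.068,-0.037,0],"roll": 0,"hand": 0.032},
  {"offset": [0.089,-0.048,0],"roll": 0,"hand": 0.032},
])

```text
time: 17.1
ee_pos: [0.5223, 0.1479, 0.1328]
eef_rot: [0.707, 0.707, -0.001, -0.001]
wrist_force: [0.4, 0.1, -1.2]
gripper_width: 0.0387
grip_force: 25.3
```

>>> carry_out([
  {"offset": [0.02,-0.011,0],"roll": 0,"hand": 0.032},
  {"offset": [0.04,-0.022,0],"roll": 0,"hand": 0.032},
  {"offset": [0.06,-0.033,0],"roll": 0,"hand": 0.032},
  {"offset": [0.08,-0.044,0],"roll": 0,"hand": 0.032},
  {"offset": [0.1,-0.055,0],"roll": 0,"hand": 0.032},
])

```text
time: 17.52
ee_pos: [0.4671, 0.2478, 0.1328]
eef_rot: [0.707, 0.707, -0.001, -0.001]
wrist_force: [1.1, -0.0, -0.7]
gripper_width: 0.0388
grip_force: 25.3
```

>>> carry_out([
  {"offset": [0.02,-0.011,0],"roll": 0,"hand": 0.032},
  {"offset": [0.04,-0.022,0],"roll": 0,"hand": 0.032},
  {"offset": [0.057,-0.031,0.02],"roll": 0,"hand": 0.032},
  {"offset": [0.07,-0.038,0.045],"roll": 0,"hand": 0.032},
  {"offset": [0.078,-0.042,0.06],"roll": 0,"hand": 0.032},
])

```text
time: 17.93
ee_pos: [0.4238, 0.3261, 0.0715]
eef_rot: [0.706, 0.708, -0.002, -0.001]
wrist_force: [0.0, -0.1, -0.9]
gripper_width: 0.039
grip_force: 25.3
```

>>> carry_out([
  {"offset": [0,0,0],"roll": 0,"hand": 0.032},
  {"offset": [0,0,0],"roll": 0,"hand": 0.032},
  {"offset": [0,0,0],"roll": 0,"hand": 0.032},
])

```text
time: 18.18
ee_pos: [0.4274, 0.3246, 0.0743]
eef_rot: [0.707, 0.707, -0.0, 0.0]
wrist_force: [0.8, 0.4, 0.2]
gripper_width: 0.0389
grip_force: 25.4
```

Run:
```python
from h import *
s=state();print(s['time'],s['ee_pos'])
snap('wrist','w5')
```

```text
18.1833 [0.42744651 0.3246174  0.0743131 ]
```

View pics/w5.png

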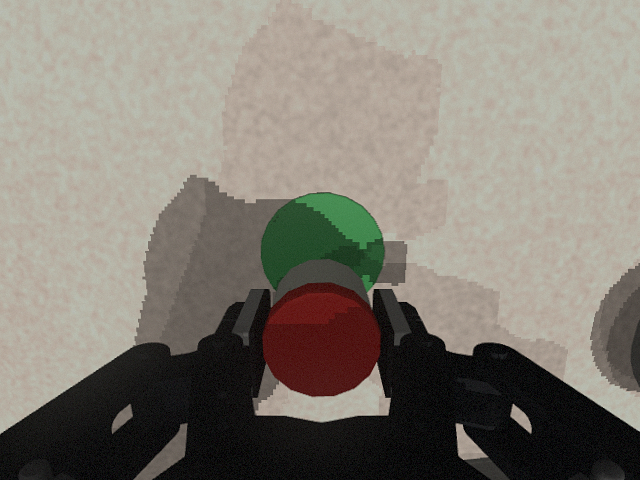

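The pot is held over the mat: mat centre about (323,253), lid centre about (322,340).

Run:
```python
from h import *
print(px('w5',323,253.5,.003).round(4),px('w5',322,340,.102).round(4),px('w5',322,340).round(4))
```

```text
[0.4281 0.326  0.003 ] [0.4274 0.3279 0.102 ] [0.4274 0.3265 0.0996]
```

They're aligned within 2 mm, so I'll lower, release and rise.

>>> carry_out([
  {"offset": [0,0,0.015],"roll": 0,"hand": 0.032},
  {"offset": [0,0,0.03],"roll": 0,"hand": 0.032},
  {"offset": [0,0,0.042],"roll": 0,"hand": 0.032},
  {"offset": [0,0,0.051],"roll": 0,"hand": 0.032},
  {"offset": [0,0,0.056],"roll": 0,"hand": 0.032},
])

```text
time: 18.65
ee_pos: [0.4268, 0.3239, 0.0163]
eef_rot: [0.707, 0.707, -0.001, -0.0]
wrist_force: [0.2, -0.8, -0.5]
gripper_width: 0.0389
grip_force: 25.4
```

>>> carry_out([
  {"offset": [0,0,0.001],"roll": 0,"hand": 0.032},
  {"offset": [0,0,0.003],"roll": 0,"hand": 0.032},
  {"offset": [0,0,0.005],"roll": 0,"hand": 0.032},
  {"offset": [0,0,0.006],"roll": 0,"hand": 0.032},
  {"offset": [0,0,0.006],"roll": 0,"hand": 0.032},
])

```text
time: 19.07
ee_pos: [0.4278, 0.3253, 0.0128]
eef_rot: [0.707, 0.707, 0.0, 0.0]
wrist_force: [-0.5, -0.2, 1.1]
gripper_width: 0.039
grip_force: 25.5
```

>>> carry_out([
  {"offset": [0,0,0],"roll": 0,"hand": 0.032},
  {"offset": [0,0,0],"roll": 0,"hand": 0.045},
  {"offset": [0,0,0],"roll": 0,"hand": 0.055},
  {"offset": [0,0,0],"roll": 0,"hand": 0.066},
  {"offset": [0,0,0],"roll": 0,"hand": 0.066},
])

```text
time: 19.48
ee_pos: [0.4277, 0.3249, 0.0124]
eef_rot: [0.707, 0.707, 0.0, 0.0]
wrist_force: [-0.4, -0.4, -0.3]
gripper_width: 0.0661
grip_force: 0.0
```

>>> carry_out([
  {"offset": [0,0,-0.01],"roll": 0,"hand": 0.066},
  {"offset": [0,0,-0.03],"roll": 0,"hand": 0.066},
  {"offset": [0,0,-0.055],"roll": 0,"hand": 0.066},
  {"offset": [0,0,-0.085],"roll": 0,"hand": 0.066},
  {"offset": [0,0,-0.1],"roll": 0,"hand": 0.066},
])

```text
time: 19.9
ee_pos: [0.4283, 0.3263, 0.1158]
eef_rot: [0.707, 0.707, 0.002, 0.0]
wrist_force: [1.5, 1.3, -0.2]
gripper_width: 0.066
grip_force: 0.0
```

>>> carry_out([
  {"offset": [0,0,-0.03],"roll": 0,"hand": 0.066},
  {"offset": [0,0,-0.06],"roll": 0,"hand": 0.066},
  {"offset": [0,0,-0.068],"roll": 0,"hand": 0.066},
  {"offset": [0,0,-0.068],"roll": 0,"hand": 0.066},
  {"offset": [0,0,-0.068],"roll": 0,"hand": 0.066},
])

```text
time: 20.32
ee_pos: [0.4278, 0.3246, 0.1805]
eef_rot: [0.707, 0.707, 0.0, 0.0]
wrist_force: [-0.5, 0.7, -0.5]
gripper_width: 0.0659
grip_force: 0.0
```

Run:
```python
from h import *
s=state();print(s['time'],s['ee_pos'])
p,d,i=snap('wrist','w6'); snap('top','t4');t=load('t4')['p']
m=np.zeros((450,800,3),np.uint8); m[:375,:500]=cv2.resize(p,(500,375)); m[:,500:]=cv2.resize(t[220:370,440:540],(300,450))
cv2.imwrite('pics/m4.png',m[:,:,::-1])
```

```text
20.3167 [0.42777433 0.32462088 0.18052685]
```

View pics/m4.png

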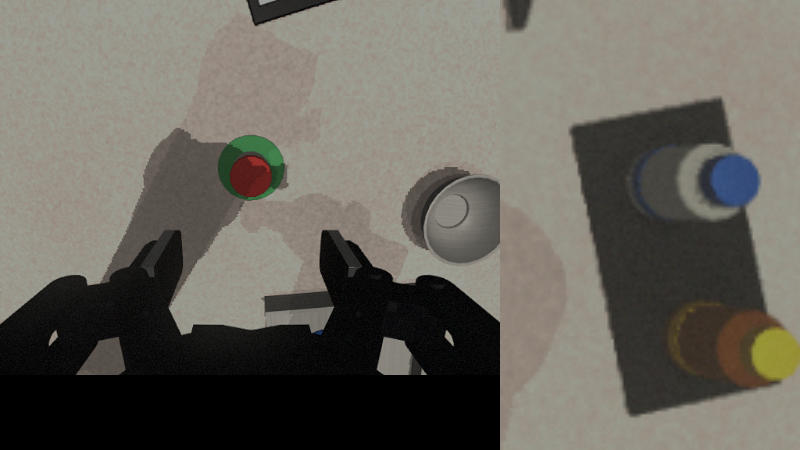

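The pot stands on the mat and both bottles stand on the board. I'll measure them all.

Run:
```python
from h import *
print('lid',px('w6',251*1.28,176*1.28,.039).round(4),'mat',px('w6',251.5*1.28,167.5*1.28,.003).round(4))
print('blue',px('t4',518.3,280,.104).round(4),'yel',px('t4',532,338,.104).round(4))
```

```text
lid [0.4278 0.3257 0.039 ] mat [0.4284 0.3264 0.003 ]
blue [ 0.4854 -0.3173  0.104 ] yel [ 0.3918 -0.3354  0.104 ]
```

Everything is where it should be. Now back to the blue bottle at (0.486,-0.317).

>>> carry_out([
  {"offset": [-0.032,0.003,0],"roll": 0,"hand": 0.066},
  {"offset": [-0.064,0.006,0],"roll": 0,"hand": 0.066},
  {"offset": [-0.096,0.009,0],"roll": 0,"hand": 0.066},
  {"offset": [-0.128,0.012,0],"roll": 0,"hand": 0.066},
  {"offset": [-0.16,0.015,0],"roll": 0,"hand": 0.066},
])

```text
time: 20.83
ee_pos: [0.4413, 0.1632, 0.1788]
eef_rot: [0.707, 0.707, -0.001, -0.001]
wrist_force: [0.6, -1.2, 0.1]
gripper_width: 0.0658
grip_force: 0.0
```

>>> carry_out([
  {"offset": [-0.032,0.003,0],"roll": 0,"hand": 0.066},
  {"offset": [-0.064,0.006,0],"roll": 0,"hand": 0.066},
  {"offset": [-0.096,0.009,0],"roll": 0,"hand": 0.066},
  {"offset": [-0.128,0.012,0],"roll": 0,"hand": 0.066},
  {"offset": [-0.16,0.015,0],"roll": 0,"hand": 0.066},
])

```text
time: 21.25
ee_pos: [0.4563, 0.0033, 0.179]
eef_rot: [0.707, 0.707, -0.001, -0.001]
wrist_force: [1.0, 0.4, -0.7]
gripper_width: 0.0661
grip_force: 0.0
```

>>> carry_out([
  {"offset": [-0.032,0.003,0],"roll": 0,"hand": 0.066},
  {"offset": [-0.064,0.006,0],"roll": 0,"hand": 0.066},
  {"offset": [-0.096,0.009,0],"roll": 0,"hand": 0.066},
  {"offset": [-0.128,0.012,0],"roll": 0,"hand": 0.066},
  {"offset": [-0.16,0.015,0],"roll": 0,"hand": 0.066},
])

```text
time: 21.67
ee_pos: [0.4713, -0.1564, 0.1788]
eef_rot: [0.707, 0.707, -0.0, -0.001]
wrist_force: [1.2, 0.9, 0.0]
gripper_width: 0.066
grip_force: 0.0
```

>>> carry_out([
  {"offset": [-0.032,0.003,0],"roll": 0,"hand": 0.066},
  {"offset": [-0.064,0.006,0],"roll": 0,"hand": 0.066},
  {"offset": [-0.096,0.009,0],"roll": 0,"hand": 0.066},
  {"offset": [-0.13,0.012,0],"roll": 0,"hand": 0.066},
  {"offset": [-0.162,0.0135,0],"roll": 0,"hand": 0.066},
])

```text
time: 22.08
ee_pos: [0.4851, -0.3184, 0.1784]
eef_rot: [0.707, 0.707, -0.0, -0.001]
wrist_force: [0.5, -0.4, 0.8]
gripper_width: 0.0659
grip_force: 0.0
```

>>> carry_out([
  {"offset": [0,0,0],"roll": 0,"hand": 0.066},
  {"offset": [0,0,0],"roll": 0,"hand": 0.066},
  {"offset": [0,0,0.01],"roll": 0,"hand": 0.066},
  {"offset": [0,0,0.03],"roll": 0,"hand": 0.066},
  {"offset": [0,0,0.055],"roll": 0,"hand": 0.066},
])

```text
time: 22.5
ee_pos: [0.4872, -0.3154, 0.125]
eef_rot: [0.706, 0.708, 0.0, 0.001]
wrist_force: [-0.4, -1.0, 0.0]
gripper_width: 0.0659
grip_force: 0.0
```

>>> carry_out([
  {"offset": [0,0,0.025],"roll": 0,"hand": 0.066},
  {"offset": [0,0,0.05],"roll": 0,"hand": 0.066},
  {"offset": [0,0,0.067],"roll": 0,"hand": 0.066},
  {"offset": [0,0,0.077],"roll": 0,"hand": 0.066},
  {"offset": [0,0,0.0815],"roll": 0,"hand": 0.066},
])

```text
time: 22.92
ee_pos: [0.485, -0.3144, 0.0415]
eef_rot: [0.706, 0.708, -0.0, -0.002]
wrist_force: [-0.7, 0.1, -0.0]
gripper_width: 0.0658
grip_force: 0.0
```

>>> carry_out([
  {"offset": [0,0,0],"roll": 0,"hand": 0.066},
  {"offset": [0,0,0],"roll": 0,"hand": 0.036},
  {"offset": [0,0,0],"roll": 0,"hand": 0.036},
  {"offset": [0,0,0],"roll": 0,"hand": 0.036},
  {"offset": [0,0,0],"roll": 0,"hand": 0.036},
], squeeze=35)

```text
time: 23.33
ee_pos: [0.487, -0.3174, 0.0451]
eef_rot: [0.707, 0.707, 0.0, 0.001]
wrist_force: [-0.3, 0.6, 4.5]
gripper_width: 0.0429
grip_force: 36.2
```

>>> carry_out([
  {"offset": [0,0,0],"roll": 0,"hand": 0.036},
  {"offset": [0,0,0],"roll": 0,"hand": 0.036},
  {"offset": [0,0,-0.005],"roll": 0,"hand": 0.036},
  {"offset": [0,0,-0.015],"roll": 0,"hand": 0.036},
  {"offset": [0,0,-0.03],"roll": 0,"hand": 0.036},
])

```text
time: 23.75
ee_pos: [0.4848, -0.3166, 0.0735]
eef_rot: [0.707, 0.707, -0.0, -0.001]
wrist_force: [0.4, -0.1, -2.0]
gripper_width: 0.0432
grip_force: 36.0
```

>>> carry_out([
  {"offset": [0,0,-0.02],"roll": 0,"hand": 0.036},
  {"offset": [0,0,-0.045],"roll": 0,"hand": 0.036},
  {"offset": [0,0,-0.07],"roll": 0,"hand": 0.036},
  {"offset": [0,0,-0.09],"roll": 0,"hand": 0.036},
  {"offset": [0,0,-0.098],"roll": 0,"hand": 0.036},
])

```text
time: 24.17
ee_pos: [0.4879, -0.3178, 0.1762]
eef_rot: [0.707, 0.707, 0.0, 0.003]
wrist_force: [0.2, -0.9, -1.2]
gripper_width: 0.0427
grip_force: 36.0
```

>>> carry_out([
  {"offset": [0.015,0.001,0],"roll": 0,"hand": 0.036},
  {"offset": [0.04,0.003,0],"roll": 0,"hand": 0.036},
  {"offset": [0.07,0.006,0],"roll": 0,"hand": 0.036},
  {"offset": [0.1,0.009,0],"roll": 0,"hand": 0.036},
  {"offset": [0.13,0.011,0],"roll": 0,"hand": 0.036},
])

```text
time: 24.58
ee_pos: [0.4961, -0.1847, 0.1709]
eef_rot: [0.707, 0.707, -0.0, -0.001]
wrist_force: [0.9, -0.2, -1.6]
gripper_width: 0.0428
grip_force: 36.0
```

>>> carry_out([
  {"offset": [0.03,0.002,0],"roll": 0,"hand": 0.036},
  {"offset": [0.06,0.005,0],"roll": 0,"hand": 0.036},
  {"offset": [0.09,0.008,0],"roll": 0,"hand": 0.036},
  {"offset": [0.12,0.011,0],"roll": 0,"hand": 0.036},
  {"offset": [0.15,0.013,0],"roll": 0,"hand": 0.036},
])

```text
time: 25.0
ee_pos: [0.5088, -0.0348, 0.171]
eef_rot: [0.707, 0.707, -0.0, -0.001]
wrist_force: [0.4, -0.7, -2.1]
gripper_width: 0.043
grip_force: 36.0
```

>>> carry_out([
  {"offset": [0.03,0.002,0],"roll": 0,"hand": 0.036},
  {"offset": [0.06,0.005,0],"roll": 0,"hand": 0.036},
  {"offset": [0.09,0.008,0],"roll": 0,"hand": 0.036},
  {"offset": [0.115,0.01,0],"roll": 0,"hand": 0.036},
  {"offset": [0.13,0.011,0],"roll": 0,"hand": 0.036},
])

```text
time: 25.42
ee_pos: [0.5194, 0.0975, 0.1713]
eef_rot: [0.706, 0.709, 0.0, -0.001]
wrist_force: [-0.1, 0.3, -1.6]
gripper_width: 0.043
grip_force: 36.0
```

>>> carry_out([
  {"offset": [0,0,0.015],"roll": 0,"hand": 0.036},
  {"offset": [0,0,0.035],"roll": 0,"hand": 0.036},
  {"offset": [0,0,0.06],"roll": 0,"hand": 0.036},
  {"offset": [0,0,0.08],"roll": 0,"hand": 0.036},
  {"offset": [0,0,0.09],"roll": 0,"hand": 0.036},
])

```text
time: 25.83
ee_pos: [0.5179, 0.0931, 0.0787]
eef_rot: [0.707, 0.707, -0.002, -0.002]
wrist_force: [-1.3, -0.9, -2.4]
gripper_width: 0.0428
grip_force: 36.0
```

>>> carry_out([
  {"offset": [0,0,0],"roll": 0,"hand": 0.036},
  {"offset": [0,0,0],"roll": 0,"hand": 0.036},
  {"offset": [0,0,0],"roll": 0,"hand": 0.036},
])

```text
time: 26.08
ee_pos: [0.5216, 0.0936, 0.0827]
eef_rot: [0.707, 0.707, 0.001, 0.0]
wrist_force: [0.2, 0.7, -1.4]
gripper_width: 0.0431
grip_force: 36.0
```

Run:
```python
from h import *
s=state();print(s['time'],s['ee_pos'])
snap('wrist','w7')
```

```text
26.0833 [0.52161641 0.09358936 0.08274734]
```

View pics/w7.png

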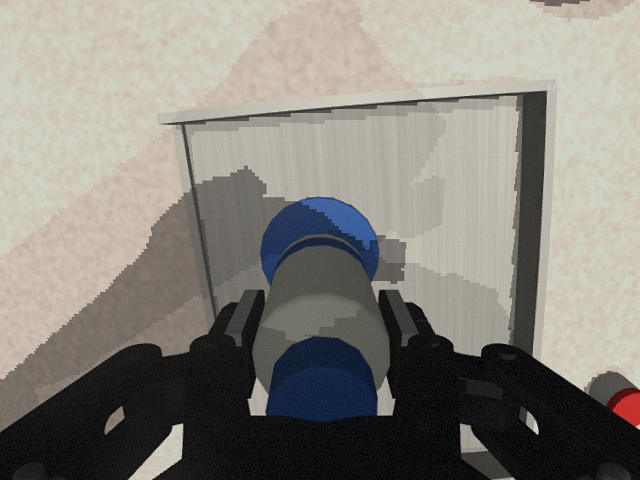

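Run:
```python
from h import *
print(px('w7',320,256,.009).round(4), px('w7',320,243,.05).round(4))
```

```text
[0.5208 0.0929 0.009 ] [0.5208 0.1119 0.05  ]
```

>>> carry_out([
  {"offset": [0,0,0.01],"roll": 0,"hand": 0.036},
  {"offset": [0,0,0.019],"roll": 0,"hand": 0.036},
  {"offset": [0,0,0.025],"roll": 0,"hand": 0.036},
  {"offset": [0,0,0.029],"roll": 0,"hand": 0.036},
  {"offset": [0,0,0.031],"roll": 0,"hand": 0.036},
])

```text
time: 26.55
ee_pos: [0.5204, 0.0928, 0.05]
eef_rot: [0.707, 0.707, -0.001, -0.0]
wrist_force: [-6.5, -1.5, 21.6]
gripper_width: 0.0433
grip_force: 38.2
```

>>> carry_out([
  {"offset": [0,0,0.001],"roll": 0,"hand": 0.036},
  {"offset": [0,0,0.001],"roll": 0,"hand": 0.036},
  {"offset": [0,0,0.002],"roll": 0,"hand": 0.036},
  {"offset": [0,0,0.002],"roll": 0,"hand": 0.036},
  {"offset": [0,0,0.002],"roll": 0,"hand": 0.036},
])

```text
time: 26.97
ee_pos: [0.5205, 0.0929, 0.0501]
eef_rot: [0.707, 0.707, -0.001, 0.0]
wrist_force: [-5.8, -1.7, 14.8]
gripper_width: 0.0432
grip_force: 37.6
```

The bottle is in contact with the disc and centred, so I'll release and rise.

>>> carry_out([
  {"offset": [0,0,-0.001],"roll": 0,"hand": 0.046},
  {"offset": [0,0,-0.001],"roll": 0,"hand": 0.055},
  {"offset": [0,0,-0.001],"roll": 0,"hand": 0.066},
  {"offset": [0,0,-0.001],"roll": 0,"hand": 0.066},
  {"offset": [0,0,-0.001],"roll": 0,"hand": 0.066},
])

```text
time: 27.38
ee_pos: [0.5212, 0.093, 0.0497]
eef_rot: [0.707, 0.707, 0.0, -0.0]
wrist_force: [0.3, -1.1, 0.0]
gripper_width: 0.0663
grip_force: 0.0
```

>>> carry_out([
  {"offset": [0,0,-0.015],"roll": 0,"hand": 0.066},
  {"offset": [0,0,-0.04],"roll": 0,"hand": 0.066},
  {"offset": [0,0,-0.07],"roll": 0,"hand": 0.066},
  {"offset": [0,0,-0.1],"roll": 0,"hand": 0.066},
  {"offset": [0,0,-0.132],"roll": 0,"hand": 0.066},
])

```text
time: 27.8
ee_pos: [0.5204, 0.093, 0.1825]
eef_rot: [0.707, 0.707, -0.0, -0.001]
wrist_force: [1.3, -0.5, -0.1]
gripper_width: 0.0662
grip_force: 0.0
```

Run:
```python
from h import *
s=state();print(s['time'],s['ee_pos'])
```

```text
27.8 [0.52041608 0.09301634 0.18252227]
```

>>> carry_out([
  {"offset": [-0.028,-0.009,0],"roll": 0,"hand": 0.066},
  {"offset": [-0.057,-0.017,0],"roll": 0,"hand": 0.066},
  {"offset": [-0.086,-0.026,0],"roll": 0,"hand": 0.066},
  {"offset": [-0.114,-0.034,0],"roll": 0,"hand": 0.066},
  {"offset": [-0.143,-0.043,0],"roll": 0,"hand": 0.066},
])

```text
time: 28.22
ee_pos: [0.4776, -0.0512, 0.1819]
eef_rot: [0.707, 0.707, 0.0, 0.0]
wrist_force: [0.5, 0.1, 0.3]
gripper_width: 0.0662
grip_force: 0.0
```

>>> carry_out([
  {"offset": [-0.028,-0.009,0],"roll": 0,"hand": 0.066},
  {"offset": [-0.057,-0.017,0],"roll": 0,"hand": 0.066},
  {"offset": [-0.086,-0.026,0],"roll": 0,"hand": 0.066},
  {"offset": [-0.114,-0.034,0],"roll": 0,"hand": 0.066},
  {"offset": [-0.143,-0.043,0],"roll": 0,"hand": 0.066},
])

```text
time: 28.63
ee_pos: [0.4346, -0.1943, 0.1819]
eef_rot: [0.707, 0.707, 0.0, 0.0]
wrist_force: [0.8, 0.4, -0.2]
gripper_width: 0.0662
grip_force: 0.0
```

>>> carry_out([
  {"offset": [-0.028,-0.009,0],"roll": 0,"hand": 0.066},
  {"offset": [-0.057,-0.017,0],"roll": 0,"hand": 0.066},
  {"offset": [-0.086,-0.026,0],"roll": 0,"hand": 0.066},
  {"offset": [-0.114,-0.034,0],"roll": 0,"hand": 0.066},
  {"offset": [-0.141,-0.043,0],"roll": 0,"hand": 0.066},
])

```text
time: 29.05
ee_pos: [0.3915, -0.3356, 0.1818]
eef_rot: [0.707, 0.707, 0.0, 0.0]
wrist_force: [-0.2, 0.2, -0.1]
gripper_width: 0.0659
grip_force: 0.0
```

>>> carry_out([
  {"offset": [0,0,0],"roll": 0,"hand": 0.066},
  {"offset": [0,0,0],"roll": 0,"hand": 0.066},
  {"offset": [0,0,0.01],"roll": 0,"hand": 0.066},
  {"offset": [0,0,0.03],"roll": 0,"hand": 0.066},
  {"offset": [0,0,0.055],"roll": 0,"hand": 0.066},
])

```text
time: 29.47
ee_pos: [0.3939, -0.3333, 0.1271]
eef_rot: [0.706, 0.708, 0.0, 0.002]
wrist_force: [0.4, 0.2, -0.2]
gripper_width: 0.0661
grip_force: 0.0
```

>>> carry_out([
  {"offset": [0,0,0.025],"roll": 0,"hand": 0.066},
  {"offset": [0,0,0.05],"roll": 0,"hand": 0.066},
  {"offset": [0,0,0.067],"roll": 0,"hand": 0.066},
  {"offset": [0,0,0.078],"roll": 0,"hand": 0.066},
  {"offset": [0,0,0.083],"roll": 0,"hand": 0.066},
])

```text
time: 29.88
ee_pos: [0.3919, -0.3317, 0.042]
eef_rot: [0.706, 0.708, 0.0, -0.002]
wrist_force: [-0.3, 0.4, 0.3]
gripper_width: 0.066
grip_force: 0.0
```

>>> carry_out([
  {"offset": [0,0,0],"roll": 0,"hand": 0.066},
  {"offset": [0,0,0],"roll": 0,"hand": 0.036},
  {"offset": [0,0,0],"roll": 0,"hand": 0.036},
  {"offset": [0,0,0],"roll": 0,"hand": 0.036},
  {"offset": [0,0,0],"roll": 0,"hand": 0.036},
])

```text
time: 30.3
ee_pos: [0.393, -0.3345, 0.045]
eef_rot: [0.707, 0.707, 0.0, 0.001]
wrist_force: [-0.8, 1.8, 4.9]
gripper_width: 0.0432
grip_force: 36.1
```

>>> carry_out([
  {"offset": [0,0,0],"roll": 0,"hand": 0.036},
  {"offset": [0,0,0],"roll": 0,"hand": 0.036},
  {"offset": [0,0,-0.005],"roll": 0,"hand": 0.036},
  {"offset": [0,0,-0.015],"roll": 0,"hand": 0.036},
  {"offset": [0,0,-0.03],"roll": 0,"hand": 0.036},
])

```text
time: 30.72
ee_pos: [0.391, -0.3335, 0.0736]
eef_rot: [0.707, 0.707, -0.0, -0.001]
wrist_force: [-0.6, -0.5, -2.0]
gripper_width: 0.043
grip_force: 36.0
```

>>> carry_out([
  {"offset": [0,0,-0.02],"roll": 0,"hand": 0.036},
  {"offset": [0,0,-0.045],"roll": 0,"hand": 0.036},
  {"offset": [0,0,-0.07],"roll": 0,"hand": 0.036},
  {"offset": [0,0,-0.09],"roll": 0,"hand": 0.036},
  {"offset": [0,0,-0.098],"roll": 0,"hand": 0.036},
])

```text
time: 31.13
ee_pos: [0.3933, -0.335, 0.1752]
eef_rot: [0.707, 0.707, -0.0, 0.002]
wrist_force: [0.2, 0.1, -0.6]
gripper_width: 0.0429
grip_force: 36.1
```

>>> carry_out([
  {"offset": [0.015,0.006,0],"roll": 0,"hand": 0.036},
  {"offset": [0.035,0.014,0],"roll": 0,"hand": 0.036},
  {"offset": [0.06,0.023,0],"roll": 0,"hand": 0.036},
  {"offset": [0.085,0.033,0],"roll": 0,"hand": 0.036},
  {"offset": [0.11,0.042,0],"roll": 0,"hand": 0.036},
])

```text
time: 31.55
ee_pos: [0.4338, -0.2231, 0.1716]
eef_rot: [0.707, 0.707, -0.0, -0.0]
wrist_force: [0.8, 1.0, -1.8]
gripper_width: 0.0434
grip_force: 36.1
```

>>> carry_out([
  {"offset": [0.026,0.01,0],"roll": 0,"hand": 0.036},
  {"offset": [0.052,0.02,0],"roll": 0,"hand": 0.036},
  {"offset": [0.078,0.03,0],"roll": 0,"hand": 0.036},
  {"offset": [0.104,0.039,0],"roll": 0,"hand": 0.036},
  {"offset": [0.13,0.049,0],"roll": 0,"hand": 0.036},
])

```text
time: 31.97
ee_pos: [0.4825, -0.0929, 0.1715]
eef_rot: [0.707, 0.707, -0.0, -0.0]
wrist_force: [0.1, -1.5, -1.0]
gripper_width: 0.0428
grip_force: 36.1
```

>>> carry_out([
  {"offset": [0.026,0.01,0],"roll": 0,"hand": 0.036},
  {"offset": [0.052,0.02,0],"roll": 0,"hand": 0.036},
  {"offset": [0.078,0.03,0],"roll": 0,"hand": 0.036},
  {"offset": [0.1,0.038,0],"roll": 0,"hand": 0.036},
  {"offset": [0.1155,0.044,0],"roll": 0,"hand": 0.036},
])

```text
time: 32.38
ee_pos: [0.5271, 0.0242, 0.1717]
eef_rot: [0.706, 0.708, 0.0, -0.0]
wrist_force: [-0.2, -0.3, -3.2]
gripper_width: 0.0432
grip_force: 36.1
```

>>> carry_out([
  {"offset": [0,0,0.01],"roll": 0,"hand": 0.036},
  {"offset": [0,0,0.03],"roll": 0,"hand": 0.036},
  {"offset": [0,0,0.055],"roll": 0,"hand": 0.036},
  {"offset": [0,0,0.078],"roll": 0,"hand": 0.036},
  {"offset": [0,0,0.09],"roll": 0,"hand": 0.036},
])

```text
time: 32.8
ee_pos: [0.5246, 0.0202, 0.0787]
eef_rot: [0.707, 0.707, -0.002, -0.001]
wrist_force: [-0.6, 0.0, -2.6]
gripper_width: 0.0431
grip_force: 36.1
```

>>> carry_out([
  {"offset": [0,0,0],"roll": 0,"hand": 0.036},
  {"offset": [0,0,0],"roll": 0,"hand": 0.036},
  {"offset": [0,0,0],"roll": 0,"hand": 0.036},
  {"offset": [0,0,0],"roll": 0,"hand": 0.036},
])

```text
time: 33.13
ee_pos: [0.5283, 0.0215, 0.0832]
eef_rot: [0.707, 0.707, 0.001, 0.001]
wrist_force: [0.1, -0.1, -2.3]
gripper_width: 0.0433
grip_force: 36.1
```

Run:
```python
from h import *
s=state();print(s['time'],s['ee_pos'])
snap('wrist','w8')
```

```text
33.1333 [0.52825778 0.0214714  0.08317997]
```

View pics/w8.png

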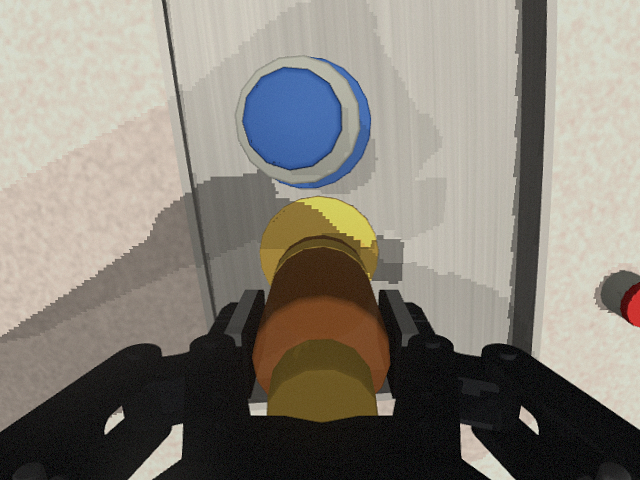

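The yellow bottle lines up over its disc (centre about (319,255)) and blue stands on its own disc. I'll lower, release and rise.

>>> carry_out([
  {"offset": [0,0,0.01],"roll": 0,"hand": 0.036},
  {"offset": [0,0,0.019],"roll": 0,"hand": 0.036},
  {"offset": [0,0,0.025],"roll": 0,"hand": 0.036},
  {"offset": [0,0,0.028],"roll": 0,"hand": 0.036},
  {"offset": [0,0,0.03],"roll": 0,"hand": 0.036},
])

```text
time: 33.6
ee_pos: [0.5264, 0.0215, 0.0508]
eef_rot: [0.707, 0.707, -0.001, -0.001]
wrist_force: [-0.5, 0.7, -2.9]
gripper_width: 0.043
grip_force: 36.2
```

>>> carry_out([
  {"offset": [0,0,0.001],"roll": 0,"hand": 0.036},
  {"offset": [0,0,0.001],"roll": 0,"hand": 0.036},
  {"offset": [0,0,0.002],"roll": 0,"hand": 0.036},
  {"offset": [0,0,0.002],"roll": 0,"hand": 0.036},
  {"offset": [0,0,0.002],"roll": 0,"hand": 0.036},
])

```text
time: 34.02
ee_pos: [0.5274, 0.0216, 0.0501]
eef_rot: [0.707, 0.707, 0.0, 0.0]
wrist_force: [-0.4, 0.1, -1.3]
gripper_width: 0.0431
grip_force: 36.2
```

Run:
```python
from h import *
print(px('w8',319.5,255,.009).round(4),'blue',px('w8',292,118,.109).round(4),'depth',px('w8',292,118).round(4))
s=state();print(s['ee_pos'],s['wrist_force'])
```

```text
[0.5272 0.0212 0.009 ] blue [0.5197 0.0924 0.109 ] depth [0.5197 0.0924 0.1087]
[0.52737781 0.02160463 0.05009546] [-0.39200093  0.09306392 -1.33746469]
```

Contact is just starting, so one more millimetre, then release and withdraw.

>>> carry_out([
  {"offset": [0,0,0.0005],"roll": 0,"hand": 0.036},
  {"offset": [0,0,0.001],"roll": 0,"hand": 0.036},
  {"offset": [0,0,0.001],"roll": 0,"hand": 0.046},
  {"offset": [0,0,0.001],"roll": 0,"hand": 0.055},
  {"offset": [0,0,0.001],"roll": 0,"hand": 0.066},
])

```text
time: 34.43
ee_pos: [0.5273, 0.0214, 0.049]
eef_rot: [0.707, 0.707, 0.0, 0.0]
wrist_force: [0.1, 0.2, -1.0]
gripper_width: 0.065
grip_force: 0.0
```

>>> carry_out([
  {"offset": [0,0,0],"roll": 0,"hand": 0.066},
  {"offset": [0,0,0],"roll": 0,"hand": 0.066},
  {"offset": [0,0,-0.015],"roll": 0,"hand": 0.066},
  {"offset": [0,0,-0.04],"roll": 0,"hand": 0.066},
  {"offset": [0,0,-0.07],"roll": 0,"hand": 0.066},
])

```text
time: 34.85
ee_pos: [0.5255, 0.0215, 0.1181]
eef_rot: [0.707, 0.707, -0.001, -0.002]
wrist_force: [0.3, -0.6, 0.3]
gripper_width: 0.0659
grip_force: 0.0
```

>>> carry_out([
  {"offset": [0,0,-0.03],"roll": 0,"hand": 0.066},
  {"offset": [0,0,-0.06],"roll": 0,"hand": 0.066},
  {"offset": [0,0,-0.08],"roll": 0,"hand": 0.066},
  {"offset": [-0.04,0,-0.08],"roll": 0,"hand": 0.066},
  {"offset": [-0.08,0,-0.08],"roll": 0,"hand": 0.066},
])

```text
time: 35.27
ee_pos: [0.5286, -0.0565, 0.2012]
eef_rot: [0.705, 0.709, 0.002, 0.002]
wrist_force: [-0.4, -0.9, -0.7]
gripper_width: 0.0661
grip_force: 0.0
```

>>> carry_out([
  {"offset": [-0.04,-0.01,0],"roll": 0,"hand": 0.066},
  {"offset": [-0.08,-0.02,0],"roll": 0,"hand": 0.066},
  {"offset": [-0.08,-0.02,0],"roll": 0,"hand": 0.066},
  {"offset": [-0.08,-0.02,0],"roll": 0,"hand": 0.066},
  {"offset": [-0.08,-0.02,0],"roll": 0,"hand": 0.066},
])

```text
time: 35.68
ee_pos: [0.507, -0.1384, 0.1988]
eef_rot: [0.707, 0.707, 0.0, -0.0]
wrist_force: [-0.4, 1.0, 0.2]
gripper_width: 0.0664
grip_force: 0.0
```

Run:
```python
from h import *
s=state();print(s['time'],s['ee_pos'])
snap('top','t5');t=load('t5')['p']
cv2.imwrite('pics/m5.png',cv2.resize(t[140:340,110:360,::-1],(750,600)))
```

```text
35.6833 [ 0.50698957 -0.13841664  0.19878817]
```

View pics/m5.png

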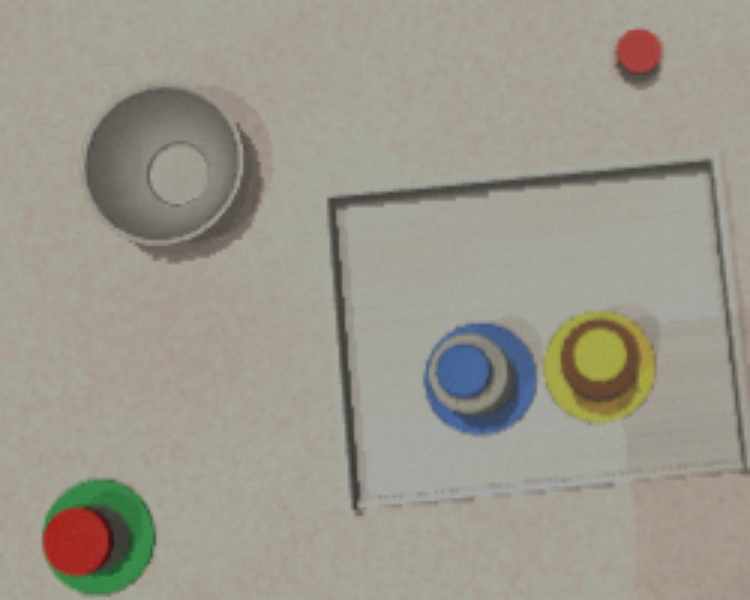

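Both bottles stand on their own discs, the bowl is untouched, and the pot is on the mat. The pot looks offset from parallax, so I'll check it numerically.

Run:
```python
from h import *
f=lambda u,v,z:px('t5',110+u/3,140+v/3,z).round(4)
print('lid',f(76,542,.039),'mat',f(99,537,.003));print('b',f(465,371,.109),'bd',f(480,378,.009));print('y',f(601,355,.109),'yd',f(600,367,.009)); print(load('t5')['T'][:3,3])
```

```text
lid [0.4264 0.3228 0.039 ] mat [0.4268 0.3232 0.003 ]
b [0.5183 0.0902 0.109 ] bd [0.5197 0.0917 0.009 ]
y [0.5257 0.019  0.109 ] yd [0.5253 0.0196 0.009 ]
[0.47956394 0.01928181 0.78913667]
```

All three are within about 2 mm of their centres, so I'm handing in.

```bash
python3 -c "from rig import *; print(hand_in())"
```

```text
the job is handed in; nothing more can be done
None
```

I handed the job in at about 36 s: the last top view put the pot on the green mat and each bottle upright on its own disc, all about 2 mm from centre, with the bowl and otoscope never touched; the hand-in call returned no verdict.

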